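Nest the spare stack-nest spice bin and keep the spice box in it

ROBOT

A 6-joint arm with a two-finger parallel gripper is mounted at the origin on the work surface. World frame = base frame: x ahead of the robot, y to its left, z up, the work surface at z = 0. Lengths are in mm, angles in rad, forces in N, time in s.
With the tool pointing down it reaches from about 300 to 775 mm from the base axis. Payload 14.6 kg.
Tool frame: the origin (TCP) lies on the centre line of the jaws, within the pads' length; the fingertips stand 22 mm ahead of it and the grasp point (between the pads) lies 3 mm ahead of it (manip.tcp_to_tips is the distance from the TCP to the fingertips, in mm); z points along the fingers, y is the direction in which the jaws open and shut (so a half turn about z gives the same grasp; the last joint's range is limited). The gripper opens to 94 mm and grips with 3 to 60 N. Pads are 16 mm wide; open, the fingers measure 119 mm over their backs; the gripper's body (75 mm by 177 mm) begins 78 mm behind the grasp point.
Start: joints at [-1.247, 0.3, 1.521, -0, 1.321, -0.067], TCP at [209.503, -508.525, 227.446] pointing down, gripper open.
Joint ranges: [-3.03, 3.03], [-0.79, 2.21], [0.23, 2.52], [-1.04, 4.18], [0, 3.07], [-2.55, 2.55]. Speed limits (rad/s): [2.22, 2.22, 2.57, 3.14, 3.14, 3.14].

INTERFACE

Orientations are given as [roll, pitch, yaw] about the fixed x, y, z axes, in that order (R = Rz(yaw) Ry(pitch) Rx(roll)).
In Python, from cell import manip, vision, workorder gives the robot as it stands.
- The arm moves only by the tool carry_out, never from a script. Its argument "deltas" is a list of rows, each a list of 3 entries, a list of its own where there are three numbers: the shift along the tool's x, y, z in cm, then the turn about the tool's z in degrees, then the opening, from 0 (shut) to 1 (fully open). A call has 1 to 20 rows; each row shifts and turns the commanded pose from where the row before left it, along the tool's axes as they then stand; what a row does not reach is not made up. A row lasts 1/12 s, in which the tool goes at most 41.7 mm and 7.16 degrees, less where a joint would pass 70% of its speed; a pose out of reach is approached as far as the arm can. A call with a gripper value outside its range is refused whole. The fingers move at their own pace and stop on an object; "grip_force" is the grip in N (left out, the last holds). Time passes only in rows, so rows that do not move let the fingers close. It gives the time, the measured TCP pose, the force and the opening at its end, in the units of the state.
- manip.read_state(): the state, without advancing time (a new reading comes with each control period).
- vision.camera(name): name is "side" or "top" or "wrist"; returns (picture, depth): 480x640x3 uint8, red, green, blue; 480x640 float32, mm along the optical axis (not along the pixel's ray), 0 where there is no reading.
- vision.calibration(name): a dict with "mtx" (3x3 intrinsics, pixels), "distortion" ([k1, k2, p1, p2, k3] as OpenCV has them; the pictures are not rectified), "eye" and "orientation" of the camera in the world. Camera axes: x right, y down, z forward; pixel columns grow to the right and rows downward; lengths in mm; the calibration is good to about 2 mm. A picture is of the moment at which its call begins: read the wrist's pose just before it. calibration takes no time and is no camera call; for the wrist camera it gives the pose at the moment of the call.
- workorder.sign_off(): hands the job in, once; it reports no verdict.
The state is a dict: "clock": time; "joints": joint angles; "qd": joint speeds; "effort": joint torques, N m; "eef_pos": TCP position; "eef_rot": TCP orientation; "wrist_force": force on the tool from outside, world axes, zero at the start; "moment": the same for the moment, N m; "finger_gap": finger opening in mm.
Only numpy, scipy, OpenCV 4.12 (cv2) and the standard library are available. Lean on these libraries where they do the work, as an engineer would, in place of code of your own. Each camera call takes 0.05 s, during which the arm holds its last target.

TASK

The upright wooden spice box stands in one of the two grey bins that are screwed down on plywood bases. Put the spice box into the loose spare bin instead, and nest the spare bin inside the screwed-down bin the box came from: turn it so that the orange ends lie together (the other way round it only stacks on top), and press it down by hand, gently, through the drag until it stands firmly on its stops, holding it there for a moment. Finish with the box standing upright in the nested spare bin, the thin plastic never forced, and the bin of jars and everything else left undisturbed.

Things in the scene. Friction and masses are not known exactly. Their poses are not given: they have to be found in the camera images.
- bin_low: Screwed-down grey bin that holds the spice box at the start; fixed. Origin: centre of the underside of its plywood base (200 x 90 x 12 mm), on the work surface. +x points to its orange end, y across, z up. Bin underside at z = 12 mm, floor 15 mm, rim 87 mm; shaped like bin_spare.
- low_home (a point): Point in bin_low, 48 mm above its origin, same axes. Nested fully home, bin_spare's origin lies here with x axes alike (spare rim then 123 mm over the work surface): nest stops under the spare's lip stand hard on the lower rim at both ends. Press on until the stops bear some 5 to 15 N beyond the drag. Turned half round, the spare only stacks, 78 mm above bin_low's origin.
- low_ledge (a point): Point in bin_low midway between the flat tops of its two ribs at x = 58 mm (78 mm above its origin); two more ribs at x = -44 mm. Ribs stand on the inside of both long walls: 10 mm wide, vertical faces 19 mm either side of the middle plane.
- low_panel (a point): Mid-rim of bin_low between its columns, 87 mm above its origin. From x = -37 to 51 mm its two long walls are bowed 2 mm inwards and spring outwards (6.5 N/mm each): over the last 12 mm of nesting they drag on the spare, more and more, to about 6 to 12 N while it moves, less once it stands still, and hold it. It has to be pressed home.
- bin_spare: Loose bin, 0.13 to 0.21 kg, stiff grey plastic, +x to its one orange end. Origin: centre of its underside, z up. Outside 160 x 64 mm at the rim, 146 x 50 mm at the underside, 75 mm high; walls 2.5 mm, leaning out 5.3 degrees; floor 3 mm thick; inside 45 mm wide at the floor, 59 mm at the rim. At most 25 N may bear on bin_low's fixed walls and rim.
- spare_lip (a point): Middle of the spare bin, at half height of its lip (68 mm above its origin, same axes). The lip is a vertical band round the outside, 61 to 75 mm above the underside, 64 mm across the width (y): the place to grip it, across the width. Home, 22 mm remain free between this lip and the rim below.
- spare_groove (a point): Underside of the spare, midway between its outer grooves at x = 58 mm; two more at x = -44 mm. Grooves: 14 mm wide, 32 mm high, open below, to 17.5 mm from the middle plane. Same way round they slide down over the lower bin's ribs with 1.5 to 2 mm play each way, meeting 78 mm above bin_low's origin; lower down the walls close in to under 1 mm.
- spare_orange (a point): Top middle of the spare bin's orange end: 80 mm along +x and 75 mm above its origin; same axes.
- spice_box: Upright dark wooden box with a paler lid (fixed shut), 48 (x) x 32 (y) x 92 mm tall, 0.12 kg. Origin: centre of its underside. It stands in bin_low, its 48 mm side along that bin, top 20 mm above the rim: take it across the 48 mm, a finger before and behind it. It fits the spare the same way, centred between the columns (x = -5 to 20 mm in the bin).
- bin_full: The other screwed-down bin, alike, holding two glass jars with brass lids (tops 105 mm above the work surface); fixed. Origin: centre of the underside of its plywood base; +x to its orange end. To be left alone.
- crock: White ceramic crock, blue band, cork-rimmed lid: 129 mm across, 160 mm tall, origin under its centre. Bystander.
- tumbler: Glass tumbler, 74 mm across, 100 mm tall, origin under its centre. Bystander.
- scoop: Orange plastic scoop lying down, 135 mm long, 56 mm wide, 30 mm tall, origin under the back wall of its bowl, handle to -x. Bystander.
- salt_jar: Glass salt jar with a white cap, 68 mm across, 85 mm tall, origin under its centre. Bystander.
- pepper_mill: Dark wooden pepper mill, 54 mm across, 140 mm tall, origin under its centre. Bystander.
Not all that is in view belongs to the job. Leave any pink or white look-alike of the spice_box alone. Leave any green look-alike of the bin_spare alone.

How it is judged:
By the outcome, as a careful person would: the job done as asked, in the order asked, and still so for the second after the job is handed in, with the robot touching nothing.
It also fails if it takes over 70 s, if anything falls off the work surface, if the arm or the gripper's body presses on something with over 40 N, if the wrist force passes 120 N, or if a joint passes its speed limit or range.

## Working session

There is one attempt and no reset: what is moved stays moved. The work goes in short steps, Python scripts to look and compute and a tool call to move; the robot and the scene stay as the last step left them, time stands still between calls to the robot, and variables do not carry over. Pictures are saved under pics/ and viewed, and the job is handed in when it is done.

Besides the shell and the picture viewer there is one more tool, called as name(argument=value, ...), one argument or row to a line, values as JSON. carry_out: Moves the arm, as the interface text tells. Its arguments: {"type":"object","properties":{"deltas":{"type":"array","items":{"type":"array"}},"grip_force":{"type":"number"}},"required":["deltas"]}

```bash
mkdir -p pics; ls; python3 - <<'E'
from cell import manip, vision, workorder
import cv2
print(manip.read_state())
for n in ("side","top","wrist"):
    c=vision.calibration(n); print(n,c)
    im,d=vision.camera(n); cv2.imwrite(f"pics/{n}0.png",im[:,:,::-1])
    import numpy as np; np.savez(f"{n}0.npz",im=im,d=d)
E
```

```text
pics
{'clock': 0.0, 'joints': array([-1.24660878e+00,  3.00475578e-01,  1.52155430e+00, -2.55806797e-05,
        1.32068010e+00, -6.65971946e-02]), 'qd': array([-1.24744555e-03, -1.15437699e-03,  1.23280290e-03,  6.55815135e-04,
        4.45378234e-04,  9.27024581e-05]), 'effort': array([ 2.21761104e-03, -5.31803942e+01, -3.52738953e+01,  7.09916395e-02,
        2.44218728e-02, -1.34233792e-04]), 'eef_pos': array([ 209.42473293, -508.32724452,  226.8951817 ]), 'eef_rot': array([-3.14047615e+00, -4.96332836e-05,  3.90791054e-01]), 'wrist_force': array([ 0.69972212, -0.4455955 , -0.12306885]), 'moment': array([ 0.09155401, -0.00509344,  0.0561957 ]), 'finger_gap': 94.17869517808792}
side {'mtx': array([[563.21255465,   0.        , 319.71252601],
       [  0.        , 563.21255465, 237.15013462],
       [  0.        ,   0.        ,   1.        ]]), 'distortion': array([-0.03304112,  0.        ,  0.        ,  0.        ,  0.        ]), 'eye': array([390.23053906, 738.66883751, 992.77817105]), 'orientation': array([-2.46340309,  0.00773532, -2.93144181])}
top {'mtx': array([[492.39011824,   0.        , 327.64655025],
       [  0.        , 492.39011824, 232.94934996],
       [  0.        ,   0.        ,   1.        ]]), 'distortion': array([-0.06191259,  0.        ,  0.        ,  0.        ,  0.        ]), 'eye': array([ 323.96539968,   15.64199299, 1158.76574488]), 'orientation': array([-2.94960981, -0.00414374, -1.57397688])}
wrist {'mtx': array([[391.79828251,   0.        , 325.26343046],
       [  0.        , 391.79828251, 236.71566638],
       [  0.        ,   0.        ,   1.        ]]), 'distortion': array([-0.05329347,  0.        ,  0.        ,  0.        ,  0.        ]), 'eye': array([ 277.6205319 , -480.30216586,  385.95118058]), 'orientation': array([ 2.88381817e+00,  4.50836060e-04, -1.17965591e+00])}
```

View pics/side0.png

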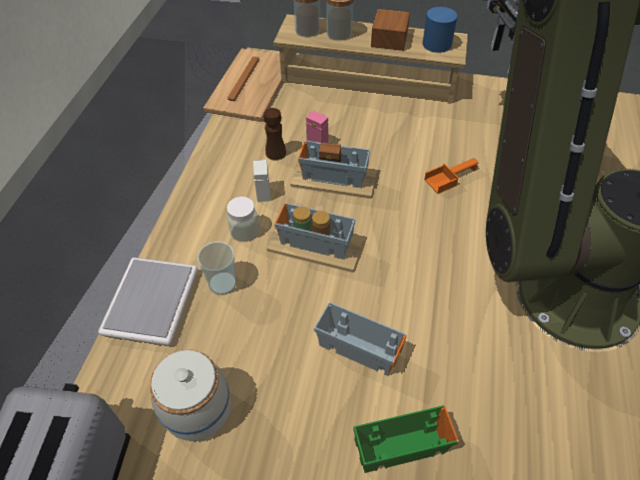

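View pics/top0.png

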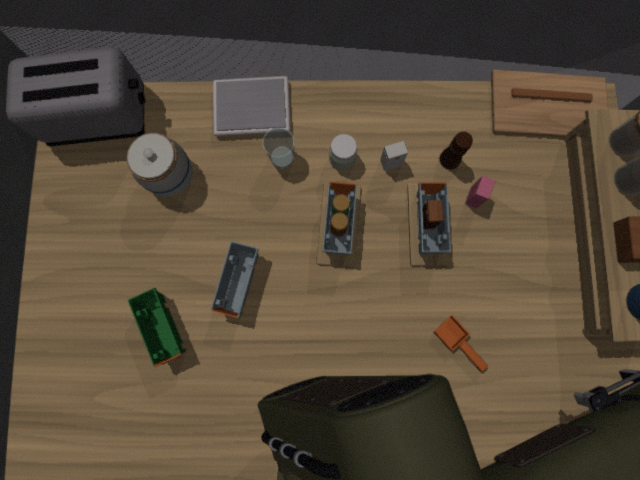

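View pics/wrist0.png

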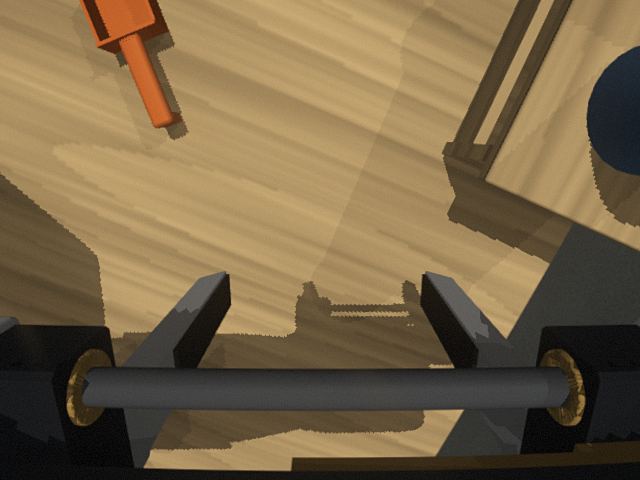

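Top view: the spice box (brown, top at px (433,212)) stands in the grey bin at (434,217). The jar bin is at (340,218), and the loose spare is at (237,280) with its orange end toward the robot.

Possible mix-ups:
- **Spice box:** pink box (481,192), white box (395,155), brown cube on the shelf (628,240).
- **Spare:** green bin (157,327), and the screwed-down bins (340,218) and (434,217).

I choose the brown box at (433,212) and the grey bin at (237,280). Next I measure both.

```bash
cat > h.py <<'E'
import numpy as np, cv2
from scipy.spatial.transform import Rotation as R
from cell import manip, vision, workorder
def cloud(c,d):
    h,w=d.shape
    u,v=np.meshgrid(np.arange(w),np.arange(h))
    p=cv2.undistortPoints(np.stack([u,v],-1).reshape(-1,1,2).astype(np.float64),c["mtx"],c["distortion"]).reshape(h,w,2)
    P=np.dstack([p[...,0]*d,p[...,1]*d,d])
    X=P@R.from_euler('xyz',c["orientation"]).as_matrix().T+c["eye"]
    X[d<=0]=np.nan
    return X
def ray(c,u,v,z):
    p=cv2.undistortPoints(np.array([[[u,v]]],float),c["mtx"],c["distortion"]).reshape(2)
    r=R.from_euler('xyz',c["orientation"]).as_matrix()@np.array([p[0],p[1],1])
    return c["eye"]+r*(z-c["eye"][2])/r[2]
E
python3 - <<'E'
from h import *
for n in ("top","side"):
    f=np.load(n+"0.npz"); im,d=f["im"],f["d"]; c=vision.calibration(n); X=cloud(c,d)
    seeds={"top":{"low":(434,217),"full":(340,218),"spare":(237,280),"green":(157,327)},"side":{"low":(335,165),"full":(315,230),"spare":(360,338),"green":(405,440)}}[n]
    t=X[(np.abs(X[...,2])<15)]; print(n,"table z",np.nanmedian(t[:,2]),np.nanstd(t[:,2]))
    hsv=cv2.cvtColor(im,cv2.COLOR_RGB2HSV)
    for k,(u,v) in seeds.items():
        zr=75 if k in("spare","green") else 87
        m=np.zeros(d.shape,bool); 
        m[max(v-60,0):v+60,max(0,u-60):u+60]=True
        C=ray(c,u,v,zr)
        q=m&(np.abs(X[...,2]-zr)<6)&(np.linalg.norm(X[...,:2]-C[:2],axis=-1)<105)
        # exclude brown etc keep largest component
        nl,l,s,_=cv2.connectedComponentsWithStats(cv2.dilate(q.astype(np.uint8),np.ones((3,3))))
        i=1+np.argmax(s[1:,4]); q&=l==i
        pts=X[q]; r=cv2.minAreaRect(pts[:,:2].astype(np.float32))
        o=q&((hsv[...,0]<14)|(hsv[...,0]>172))&(hsv[...,1]>140)
        print(k,len(pts),"z",np.round(np.median(pts[:,2]),1),"rect",np.round(r[0],1),np.round(r[1],1),round(r[2],2),"orange",o.sum(),np.round(X[o].mean(0),0))
E
```

```text
top table z -0.08285022754307647 2.887454008581718
low 461 z 86.0 rect [ 569.7 -229.3] [ 66.  158.4] 89.69 orange 61 [ 622. -224.   85.]
full 312 z 86.2 rect [570.6 -15.7] [ 64.1 161.6] 84.67 orange 42 [648. -23.  85.]
spare 342 z 74.3 rect [433.6 218.2] [ 65.1 160.6] 75.62 orange 38 [357. 236.  75.]
green 403 z 73.8 rect [327.5 391.4] [160.3  68.3] 25.18 orange 41 [256. 359.  74.]
side table z -1.5491898931888954 3.5590100573643575
low 352 z 84.5 rect [ 569.7 -225.9] [161.4  70. ] 1.75 orange 63 [ 600. -215.   86.]
full 476 z 84.8 rect [569.8 -15.1] [ 69.4 161.4] 84.75 orange 50 [641. -22.  84.]
spare 498 z 72.4 rect [433.5 218.9] [ 67.1 160.7] 75.48 orange 45 [357. 237.  74.]
green 638 z 72.8 rect [327.4 391.6] [161.7  65.5] 25.22 orange 84 [256. 361.  72.]
```

```bash
python3 - <<'E'
from h import *
a=np.load("top0.npz")["im"][150:340,180:480]; b=np.load("side0.npz")["im"][130:390,240:440]
cv2.imwrite("pics/crop_t.png",cv2.resize(a[:,:,::-1],(780,494),interpolation=cv2.INTER_CUBIC))
cv2.imwrite("pics/crop_s.png",cv2.resize(b[:,:,::-1],(460,598),interpolation=cv2.INTER_CUBIC))
E
```

```text
(no output)
```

View pics/crop_t.png

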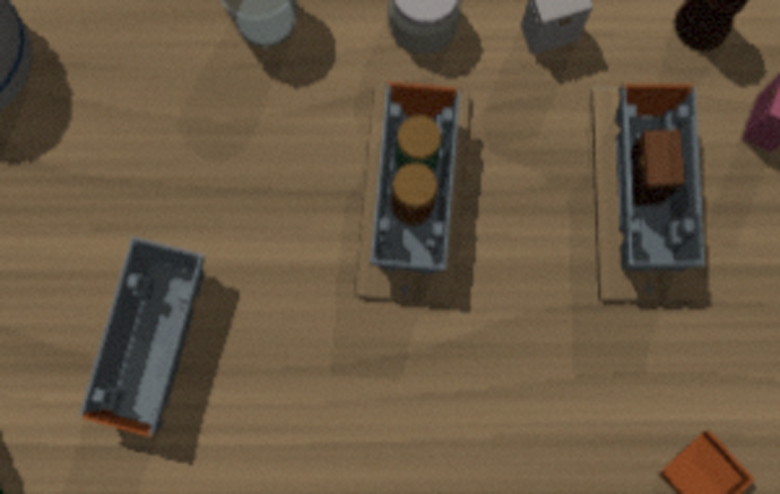

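View pics/crop_s.png

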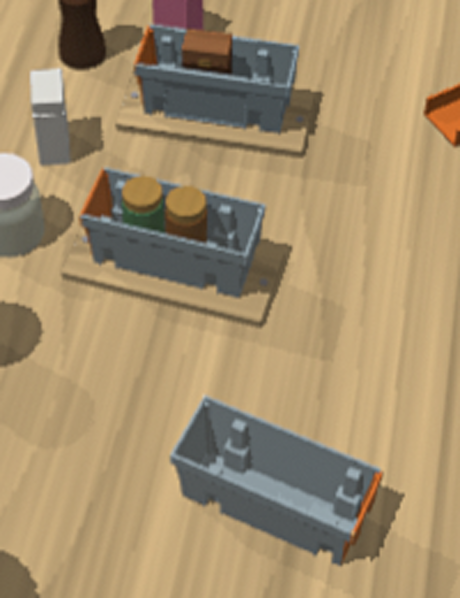

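The crops confirm it: the brown lidded box is in the grey bin, crop px (660,160), with orange at the far end. The spare is grey and empty, with its orange end toward the robot. I'll move near bin_low for a close look with the wrist camera.

carry_out(
  deltas=[
    [[1.5, -0.15, 0], 0, 1],
    [[2.6, -0.26, 0], 0, 1],
    [[2.6, -0.26, 0], 0, 1],
    [[2.6, -0.26, 0], 0, 1],
    [[2.6, -0.26, 0], 0, 1],
    [[2.6, -0.26, 0], 0, 1],
    [[2.6, -0.26, 0], 0, 1],
    [[2.6, -0.26, 0], 0, 1],
    [[2.6, -0.26, 0], 0, 1],
    [[2.6, -0.26, 0], 0, 1],
    [[2.6, -0.26, 0], 0, 1],
    [[2.6, -0.26, 0], 0, 1],
    [[2.6, -0.26, 0], 0, 1],
    [[2.6, -0.26, 0], 0, 1],
    [[2.6, -0.26, 0], 0, 1],
    [[2.6, -0.26, 0], 0, 1],
  ],
)

```text
clock: 1.48
eef_pos: [569.5, -316.0, 227.1]
eef_rot: [-3.141, 0.0, 0.391]
wrist_force: [-0.4, -0.5, -0.1]
finger_gap: 93.9
```

carry_out(
  deltas=[
    [[0, 0, 0], -6.7, 1],
    [[0, 0, 0], -6.7, 1],
    [[0, 0, 0], -6.7, 1],
    [[0, 0, 0], -6.7, 1],
    [[0, 0, 0], -6.7, 1],
    [[0, 0, 0], -6.7, 1],
    [[0, 0, 0], -6.7, 1],
    [[0, 0, 0], -6.7, 1],
    [[0, 0, 0], -6.7, 1],
    [[0, 0, 0], -6.7, 1],
    [[0, 0, 0], 0, 1],
  ],
)

```text
clock: 2.4
eef_pos: [568.5, -316.8, 227.1]
eef_rot: [-3.141, -0.0, 1.566]
wrist_force: [-0.7, 0.3, 0.6]
finger_gap: 94.2
```

```bash
python3 - <<'E'
from h import *
s=manip.read_state(); print(s["clock"],s["eef_pos"],s["eef_rot"],s["joints"],s["wrist_force"])
c=vision.calibration("wrist"); im,d=vision.camera("wrist"); np.savez("w1.npz",im=im,d=d,**{k:c[k] for k in c})
cv2.imwrite("pics/w1.png",im[:,:,::-1]); print(c["eye"],c["orientation"])
E
```

```text
2.4 [ 568.45879716 -316.77151188  227.10709403] [-3.14106832e+00 -3.03898874e-04  1.56582329e+00] [-5.64653076e-01  5.30266124e-01  1.19991255e+00 -2.11083546e-05
  1.41201965e+00 -5.59676776e-01] [-0.73039759  0.31298092  0.64764782]
[ 568.62900739 -242.81695546  386.10951623] [ 2.88348336e+00  2.14544578e-04 -4.61586781e-03]
```

View pics/w1.png

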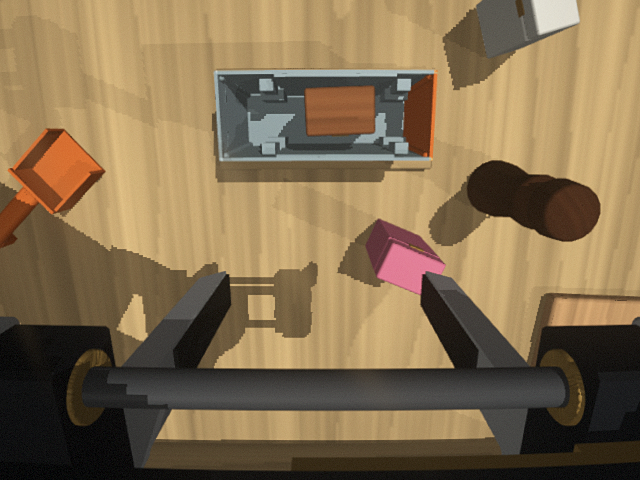

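Wrist view: bin_low's rim runs from (216,70) to (436,160) with orange at the right (+x). The box lid is at (306–375, 86–135), the pink look-alike at (410,255) and the pepper mill at (540,200). I measure the bin and the box here.

```bash
cat >> h.py <<'E'
def rim(im,d,c,X,zr,ctr,tol=5,plane=None):
    """outer rim by depth mask -> line fits on long sides"""
    q=(np.abs(X[...,2]-zr)<tol)&(np.linalg.norm(X[...,:2]-np.array(ctr),axis=-1)<100)
    nl,l,s,_=cv2.connectedComponentsWithStats(cv2.dilate(q.astype(np.uint8),np.ones((3,3))))
    q&=l==1+np.argmax(s[1:,4])
    # pixels -> rays on rim plane
    v,u=np.nonzero(q); p=np.array([ray(c,a,b,zr)[:2] for a,b in zip(u,v)])
    hull=cv2.convexHull(p.astype(np.float32)); r=cv2.minAreaRect(hull)
    return q,p,r
def longfit(p,r):
    (cx,cy),(w,h),a=r; a=np.radians(a if w>h else a+90)
    for _ in range(3):
        e=np.array([np.cos(a),np.sin(a)]); n=np.array([-e[1],e[0]]); m=p.mean(0)
        s=(p-m)@e; t=(p-m)@n
        res=[]
        for sg in(1,-1):
            S=[];T=[]
            for b in np.arange(s.min()+12,s.max()-12,4):
                k=(s>=b)&(s<b+4)
                if k.sum()>2: S.append(b+2);T.append((sg*t[k]).max()*sg)
            S=np.array(S);T=np.array(T); k=np.abs(T-np.median(T))<6
            f=np.polyfit(S[k],T[k],1); k=k&(np.abs(T-np.polyval(f,S))<1.5); f=np.polyfit(S[k],T[k],1); res.append(f)
        a+=np.arctan((res[0][0]+res[1][0])/2)
    smax,smin=[],[]
    for b in np.arange(t.min()+8,t.max()-8,4):
        k=(t>=b)&(t<b+4)
        if k.sum(): smax.append(s[k].max());smin.append(s[k].min())
    s1,s0=np.median(smax),np.median(smin)
    sc=(s1+s0)/2; tc=(np.polyval(res[0],sc)+np.polyval(res[1],sc))/2
    return m+e*sc+n*tc, np.degrees(a), s1-s0, np.polyval(res[0],sc)-np.polyval(res[1],sc), np.degrees([res[0][0],res[1][0]])
E
python3 - <<'E'
from h import *
f=np.load("w1.npz"); im,d=f["im"],f["d"]; c={k:f[k] for k in("mtx","distortion","eye","orientation")}
X=cloud(c,d)
q,p,r=rim(im,d,c,X,87,(570,-227)); print("rimz",np.median(X[q][:,2]),r); print(longfit(p,r))
for n in("top","side"):
    g=np.load(n+"0.npz"); cc=vision.calibration(n); XX=cloud(cc,g["d"])
    for k,z,ct in(("low",87,(570,-227)),("spare",75,(433.5,218.5))):
        q,p,r=rim(g["im"],g["d"],cc,XX,z,ct); print(n,k,longfit(p,r))
# box lid
b=(np.abs(X[...,2]-107)<7)&(np.linalg.norm(X[...,:2]-[575,-227],axis=-1)<50)
v,u=np.nonzero(b); p=np.array([ray(c,x,y,107)[:2] for x,y in zip(u,v)]).astype(np.float32)
print("box",np.median(X[b][:,2]),cv2.minAreaRect(p))
# corners of base
E
```

```text
rimz 88.35960390944877 ((568.64306640625, -230.30703735351562), (64.84774017333984, 161.61029052734375), 89.73194122314453)
(array([ 568.78253779, -229.87358166]), np.float64(179.8196364056487), np.float64(160.73452768951518), np.float64(63.438173241683174), array([ 0.09999439, -0.09999333]))
top low (array([ 569.19828044, -228.85325374]), np.float64(179.85255306177547), np.float64(156.2791196537248), np.float64(63.456600656178), array([ 0.30519614, -0.3051962 ]))
top spare (array([433.21336575, 217.68458805]), np.float64(166.1391935259044), np.float64(158.78433855484758), np.float64(62.74416301745832), array([-0.57627886,  0.5661292 ]))
side low (array([ 569.44551452, -224.31128861]), np.float64(179.748300954442), np.float64(158.1512338436512), np.float64(64.39196518825119), array([ 0.16836218, -0.16790722]))
side spare (array([432.94057854, 220.18510949]), np.float64(165.9687337074612), np.float64(158.75341168170007), np.float64(63.79035022424952), array([-0.46893518,  0.48780418]))
box 108.69308501929433 ((578.5146484375, -227.5648651123047), (47.96462631225586, 32.488861083984375), 1.9860446453094482)
```

carry_out(
  deltas=[
    [[1.5, 0.2, 0], 0, 0.8],
    [[2.4, 0.3, 0], 0, 0.8],
    [[2.5, 0.3, 0], 0, 0.8],
    [[1.5, 0.16, 0], 0, 0.8],
    [[1.0, 0, 0], 0, 0.8],
    [[0, 0, 1.5], -2.2, 0.8],
    [[0, 0, 2.5], 0, 0.8],
    [[0, 0, 2.5], 0, 0.8],
    [[0, 0, 1.5], 0, 0.8],
    [[0, 0, 0], 0, 0.8],
  ],
)

```text
clock: 3.28
eef_pos: [577.8, -227.3, 143.9]
eef_rot: [-3.137, -0.002, 1.597]
wrist_force: [-0.9, -0.1, 0.0]
finger_gap: 75.0
```

```bash
python3 - <<'E'
from h import *
s=manip.read_state(); print(s["clock"],s["eef_pos"],s["eef_rot"],s["finger_gap"])
c=vision.calibration("wrist"); im,d=vision.camera("wrist")
cv2.imwrite("pics/w2.png",im[:,:,::-1])
E
```

```text
3.2833 [ 577.76411128 -227.3479372   143.94411425] [-3.13673201e+00 -2.29445966e-03  1.59697732e+00] 75.03002751134653
```

View pics/w2.png

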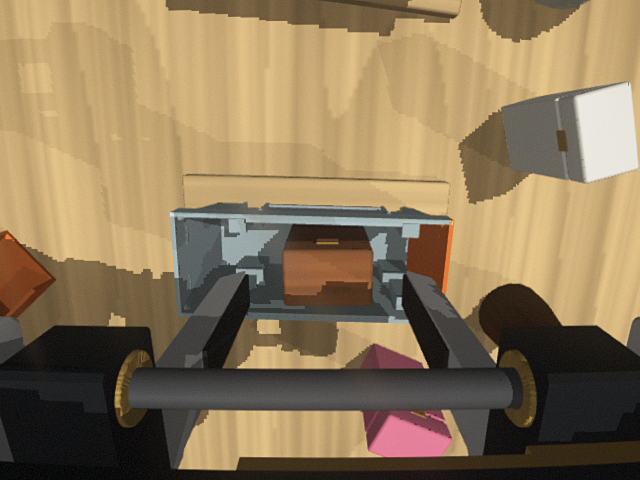

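The fingers straddle the box (lid at px (328,272)), tips at (245,278) and (408,278). I go down and grip.

carry_out(
  deltas=[
    [[0, 0, 1.5], 0, 0.8],
    [[0, 0, 1.5], 0, 0.8],
    [[0, 0, 1.2], 0, 0.8],
    [[0, 0, 0.6], 0, 0.8],
    [[0, 0, 0], 0, 0.5],
    [[0, 0, 0], 0, 0.4],
    [[0, 0, 0], 0, 0.4],
    [[0, 0, 0], 0, 0.4],
    [[0, 0, 0], 0, 0.4],
    [[0, 0, 0], 0, 0.4],
  ],
  grip_force=15,
)

```text
clock: 4.17
eef_pos: [579.4, -228.1, 100.2]
eef_rot: [3.141, 0.001, 1.599]
wrist_force: [-1.0, -0.2, 4.2]
finger_gap: 47.8
```

carry_out(
  deltas=[
    [[0, 0, -0.5], 0, 0.4],
    [[0, 0, -1.5], 0, 0.4],
    [[0, 0, -2.5], 0, 0.4],
    [[0, 0, -2.5], 0, 0.4],
    [[0, 0, -2.5], 0, 0.4],
    [[0, 0, -2.5], 0, 0.4],
    [[0, 0, -1], 0, 0.4],
    [[0, 0, 0], 0, 0.4],
  ],
)

```text
clock: 4.83
eef_pos: [579.7, -228.2, 231.9]
eef_rot: [3.138, 0.002, 1.599]
wrist_force: [0.4, 0.4, -1.6]
finger_gap: 47.9
```

```bash
python3 - <<'E'
from h import *
s=manip.read_state(); print(s["clock"],s["eef_pos"],s["eef_rot"],s["finger_gap"],s["wrist_force"])
p=s["eef_pos"]; y=s["eef_rot"][2]
R_=R.from_euler('xyz',s["eef_rot"]).as_matrix()
# spare target: yaw jaw line along 166 -> yaw 76
print((R_.T@(np.array([433,219,p[2]])-p)))
print(R_.T@(np.array([433-30,219-80,p[2]])-p))
E
```

```text
4.8333 [ 579.68472239 -228.16326633  231.94034234] [3.13798973e+00 1.80783381e-03 1.59857705e+00] 47.9107956743891 [ 0.36930295  0.35572752 -1.55580756]
[ 451.0644707  -134.20339213   -1.29898207]
[ 371.9287833  -166.41429479   -1.27197064]
```

carry_out(
  deltas=[
    [[1.3, -0.55, 0], 0, 0.4],
    [[2.6, -1.13, 0], 0, 0.4],
    [[2.7, -1.18, 0], 0, 0.4],
    [[2.7, -1.18, 0], 0, 0.4],
    [[2.7, -1.18, 0], 0, 0.4],
    [[2.7, -1.18, 0], 0, 0.4],
    [[2.7, -1.18, 0], 0, 0.4],
    [[2.7, -1.18, 0], 0, 0.4],
    [[2.7, -1.18, 0], 0, 0.4],
    [[2.7, -1.18, 0], 0, 0.4],
    [[2.7, -1.18, 0], 0, 0.4],
    [[2.7, -1.18, 0], 0, 0.4],
    [[2.7, -1.18, 0], 0, 0.4],
    [[1.9, -0.8, 0], 0, 0.4],
    [[1.0, -0.4, 0], 5, 0.4],
    [[0, 0, 0], 5.6, 0.4],
    [[0, 0, 0], 5, 0.4],
    [[0, 0, 0], 0, 0.4],
  ],
)

```text
clock: 6.33
eef_pos: [409.8, 132.7, 228.0]
eef_rot: [-3.14, 0.001, 1.323]
wrist_force: [0.1, -0.2, -1.5]
finger_gap: 47.7
```

```bash
python3 - <<'E'
from h import *
s=manip.read_state(); print(s["clock"],s["eef_pos"],s["eef_rot"],s["finger_gap"],s["wrist_force"])
c=vision.calibration("wrist"); im,d=vision.camera("wrist"); np.savez("w3.npz",im=im,d=d,**c)
cv2.imwrite("pics/w3.png",im[:,:,::-1])
X=cloud(c,d)
q,p,r=rim(im,d,c,X,75,(433,219)); print("rimz",np.median(X[q][:,2]),r); print(longfit(p,r))
E
```

```text
6.3333 [409.78058296 132.6512871  227.98817194] [-3.13958837e+00  1.03563767e-03  1.32275633e+00] 47.66906556848118 [ 0.1204233  -0.24336137 -1.46199271]
rimz 76.27214359858488 ((431.89080810546875, 216.89773559570312), (64.59420776367188, 161.51226806640625), 75.42186737060547)
(array([432.02765849, 216.83330141]), np.float64(165.49666699191206), np.float64(160.5487523148728), np.float64(63.53950647869122), array([-0.16285749,  0.16287172]))
```

View pics/w3.png

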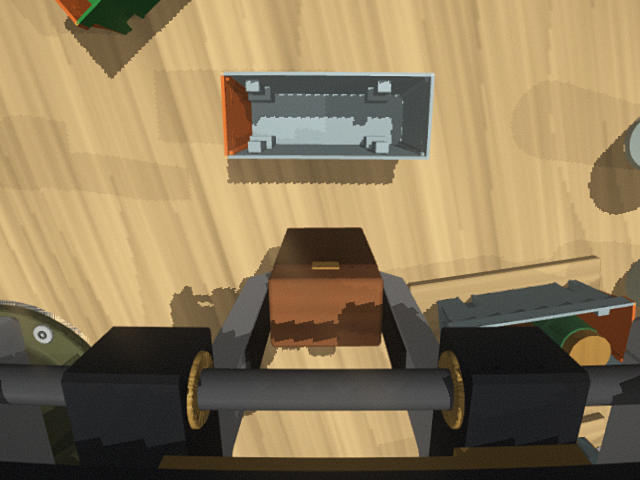

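Wrist view: the spare's rim spans (223,73) to (433,158) with the orange end at the left. The box is held at (325,290). The spare's pose agrees with the top and side views within about 2 mm. I'll lower the box in.

carry_out(
  deltas=[
    [[1.5, -0.1, 0], 0, 0.4],
    [[2.5, -0.2, 0], 0, 0.4],
    [[2.5, -0.2, 0], 0, 0.4],
    [[1.7, -0.1, 0], 0, 0.4],
    [[0.5, 0, 0], 0, 0.4],
    [[0, 0, 1.5], 0, 0.4],
    [[0, 0, 2.2], 0, 0.4],
    [[0, 0, 1.5], 0, 0.4],
    [[0, 0, 0], 0, 0.4],
  ],
)

```text
clock: 7.13
eef_pos: [424.3, 217.2, 174.2]
eef_rot: [-3.137, 0.003, 1.328]
wrist_force: [-0.8, -0.3, -2.1]
finger_gap: 48.0
```

```bash
python3 - <<'E'
from h import *
s=manip.read_state(); print(s["clock"],s["eef_pos"],s["eef_rot"],s["finger_gap"],s["wrist_force"])
for n in ("wrist","side"):
    im,d=vision.camera(n)
    if n=="side": im=cv2.resize(im[240:400,260:460],(750,600))
    cv2.imwrite(f"pics/{n}4.png",im[:,:,::-1])
E
```

```text
7.1333 [424.31184024 217.23710162 174.22333337] [-3.13721901  0.00339104  1.32819207] 48.04447186863312 [-0.77026696 -0.25579109 -2.13331754]
```

View pics/wrist4.png

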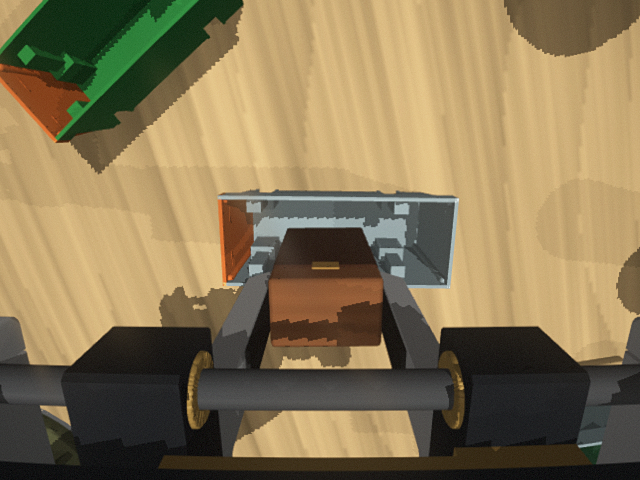

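View pics/side4.png

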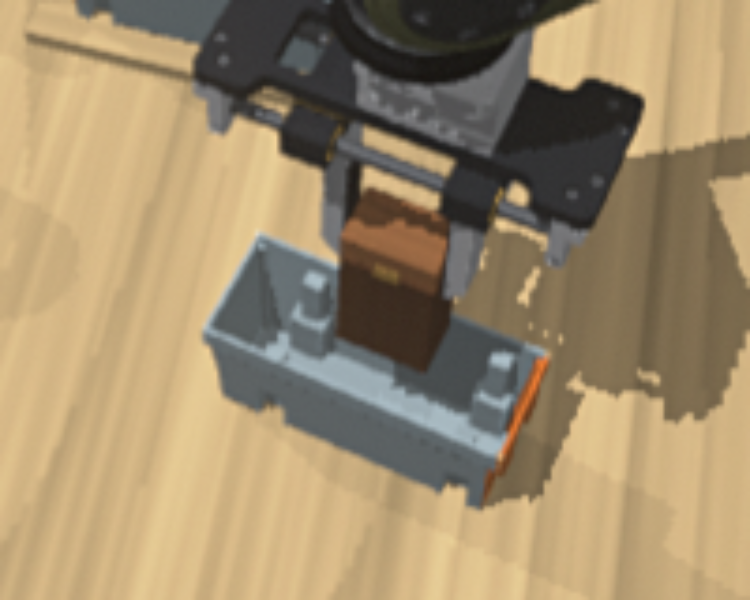

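The box is aligned over the spare's mid-span. Down to just above its floor.

carry_out(
  deltas=[
    [[0, 0, 1.5], 0, 0.4],
    [[0, 0, 2], 0, 0.4],
    [[0, 0, 2], 0, 0.4],
    [[0, 0, 1.5], 0, 0.4],
    [[0, 0, 1.0], 0, 0.4],
    [[0, 0, 0.2], 0, 0.4],
    [[0, 0, 0], 0, 0.4],
    [[0, 0, 0], 0, 0.4],
  ],
)

```text
clock: 7.9
eef_pos: [426.2, 218.6, 96.5]
eef_rot: [3.14, -0.001, 1.327]
wrist_force: [0.2, 0.2, -1.4]
finger_gap: 47.9
```

carry_out(
  deltas=[
    [[0, 0, 0.2], 0, 0.4],
    [[0, 0, 0.2], 0, 0.4],
    [[0, 0, 0.1], 0, 0.4],
    [[0, 0, 0], 0, 0.4],
    [[0, 0, 0], 0, 0.4],
  ],
)

```text
clock: 8.32
eef_pos: [425.7, 218.4, 90.5]
eef_rot: [3.142, -0.0, 1.326]
wrist_force: [0.1, -0.5, -2.1]
finger_gap: 48.0
```

carry_out(
  deltas=[
    [[0, 0, 0.15], 0, 0.4],
    [[0, 0, 0.1], 0, 0.4],
    [[0, 0, 0], 0, 0.4],
    [[0, 0, 0], 0, 0.4],
  ],
)

```text
clock: 8.65
eef_pos: [425.7, 218.5, 88.0]
eef_rot: [3.142, -0.0, 1.326]
wrist_force: [-1.1, 0.2, 1.6]
finger_gap: 48.0
```

Contact made (force changed from −1.5 to +1.6 N at the expected height). I release and rise.

carry_out(
  deltas=[
    [[0, 0, 0], 0, 0.55],
    [[0, 0, 0], 0, 0.68],
    [[0, 0, 0], 0, 0.68],
    [[0, 0, 0], 0, 0.68],
    [[0, 0, -0.5], 0, 0.68],
    [[0, 0, -1.5], 0, 0.68],
    [[0, 0, -2.5], 0, 0.68],
    [[0, 0, -2.5], 0, 0.68],
    [[0, 0, -2.5], 0, 0.68],
    [[0, 0, -2], 0, 0.68],
    [[-2.5, 0, -1.5], 0, 0.68],
    [[-2.5, 0, 0], 0, 0.68],
    [[-2, 0, 0], 0, 0.68],
    [[0, 0, 0], 0, 0.68],
  ],
)

```text
clock: 9.82
eef_pos: [408.1, 148.4, 218.6]
eef_rot: [3.141, -0.0, 1.325]
wrist_force: [-0.4, 0.1, -1.3]
finger_gap: 63.8
```

```bash
python3 - <<'E'
from h import *
s=manip.read_state(); print(s["clock"],s["eef_pos"],s["eef_rot"],s["finger_gap"],s["wrist_force"])
c=vision.calibration("wrist"); im,d=vision.camera("wrist"); np.savez("w5.npz",im=im,d=d,**c)
cv2.imwrite("pics/w5.png",im[:,:,::-1])
X=cloud(c,d)
q,p,r=rim(im,d,c,X,75,(432,217)); print("rimz",np.median(X[q][:,2]),r); print(longfit(p,r))
b=(np.abs(X[...,2]-96)<6)&(np.linalg.norm(X[...,:2]-[426,218],axis=-1)<50)
v,u=np.nonzero(b); p=np.array([ray(c,x,y,95)[:2] for x,y in zip(u,v)]).astype(np.float32)
print("box",np.median(X[b][:,2]),cv2.minAreaRect(p))
E
```

```text
9.8167 [408.12949703 148.36856339 218.64291092] [ 3.14072726e+00 -1.05150031e-06  1.32474704e+00] 63.830170715882886 [-0.44382954  0.07860959 -1.28878345]
rimz 76.27466885223333 ((431.91912841796875, 216.92201232910156), (64.4450454711914, 161.42308044433594), 75.35580444335938)
(array([431.93904664, 216.83209928]), np.float64(165.50134894502054), np.float64(160.73250092642434), np.float64(63.50629081046617), array([-0.00292781,  0.00292462]))
box 96.67837316286312 ((425.389892578125, 219.07479858398438), (31.457433700561523, 48.210426330566406), 75.92503356933594)
```

View pics/w5.png

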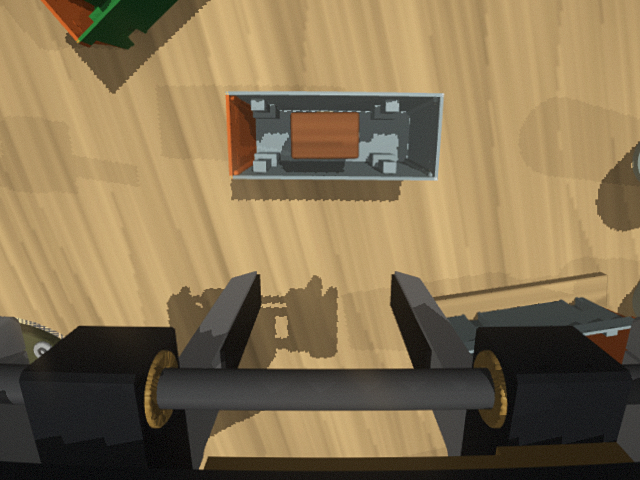

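The box stands upright in the spare (lid at px (325,135)), at about x = 7 in the spare, and the spare has not moved. I turn −90° and move over the lip.

carry_out(
  deltas=[
    [[0, 0, 0], -6.9, 1],
    [[0, 0, 0], -6.9, 1],
    [[0, 0, 0], -6.9, 1],
    [[0, 0, 0], -6.9, 1],
    [[0, 0, 0], -6.9, 1],
    [[0, 0, 0], -6.9, 1],
    [[0, 0, 0], -6.9, 1],
    [[0, 0, 0], -6.9, 1],
    [[0, 0, 0], -6.9, 1],
    [[0, 0, 0], -6.9, 1],
    [[0, 0, 0], -6.9, 1],
    [[0, 0, 0], -6.9, 1],
    [[0, 1.5, 0], -6.8, 1],
    [[-0.1, 2.5, 0], 0, 1],
    [[-0.1, 2.2, 0], 0, 1],
    [[0, 1, 0], 0, 1],
    [[0, 0, 0], 0, 1],
    [[0, 0, 0], 0, 1],
  ],
)

```text
clock: 11.37
eef_pos: [430.0, 219.2, 217.7]
eef_rot: [-3.141, -0.001, 2.891]
wrist_force: [0.4, -0.4, 0.8]
finger_gap: 93.9
```

```bash
python3 - <<'E'
from h import *
s=manip.read_state(); print(s["clock"],s["eef_pos"],s["eef_rot"],np.degrees(s["eef_rot"][2]),s["joints"],s["wrist_force"])
M=R.from_euler('xyz',s["eef_rot"]).as_matrix(); print(M.T@(np.array([428.5,217.7,s["eef_pos"][2]])-s["eef_pos"]))
c=vision.calibration("wrist"); im,d=vision.camera("wrist"); np.savez("w6.npz",im=im,d=d,**c)
cv2.imwrite("pics/w6.png",im[:,:,::-1])
X=cloud(c,d)
q,p,r=rim(im,d,c,X,75,(432,217)); print(r); print(longfit(p,r))
E
```

```text
11.3667 [429.96780719 219.24266575 217.66545938] [-3.14098823e+00 -5.98381444e-04  2.89119661e+00] 165.65336324458787 [ 3.95697178e-01  1.58732332e-01  1.71796449e+00 -1.28247699e-04
  1.26573751e+00 -9.24664711e-01] [ 0.35550607 -0.43707046  0.77848491]
[ 1.03977894e+00 -1.85826055e+00  1.74535583e-03]
((432.4365234375, 216.75706481933594), (64.52909088134766, 160.16160583496094), 75.47819519042969)
(array([432.44016035, 216.77049251]), np.float64(165.48555704238925), np.float64(159.8535304531003), np.float64(63.8258654890944), array([ 0.05658181, -0.05658271]))
```

View pics/w6.png

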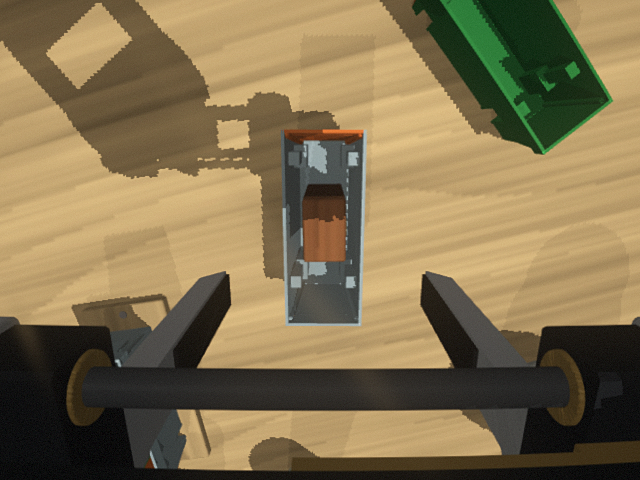

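The spare is measured at (432.2, 217.0), yaw 165.5°, from two tool headings that agree within 0.5 mm. I descend over the lip.

carry_out(
  deltas=[
    [[0.12, -0.15, 1], 0, 1],
    [[0, 0, 2.5], 0, 1],
    [[0, 0, 2.5], 0, 1],
    [[0, 0, 2.5], 0, 1],
    [[0, 0, 2.5], 0, 1],
    [[0, 0, 1.5], 0, 1],
    [[0, 0, 0.7], 0, 1],
    [[0, 0, 0], 0, 1],
    [[0, 0, 0], 0, 1],
    [[0, 0, 0], 0, 1],
  ],
)

```text
clock: 12.25
eef_pos: [429.2, 218.0, 87.0]
eef_rot: [3.141, 0.001, 2.89]
wrist_force: [-0.4, -1.1, -0.0]
finger_gap: 93.8
```

carry_out(
  deltas=[
    [[0, 0, 1], 0, 1],
    [[0, 0, 0.4], 0, 1],
    [[0, 0, 0], 0, 1],
    [[0, 0, 0], 0, 0.85],
    [[0, 0, 0], 0, 0.75],
    [[0, 0, 0], 0, 0.6],
    [[0, 0, 0], 0, 0.6],
    [[0, 0, 0], 0, 0.6],
    [[0, 0, 0], 0, 0.6],
    [[0, 0, 0], 0, 0.6],
  ],
  grip_force=35,
)

```text
clock: 13.08
eef_pos: [428.8, 218.1, 72.1]
eef_rot: [3.141, 0.0, 2.89]
wrist_force: [-0.6, -0.6, 1.9]
finger_gap: 63.6
```

```bash
python3 - <<'E'
from h import *
s=manip.read_state(); print(s["clock"],s["eef_pos"],s["eef_rot"],np.degrees(s["eef_rot"][2]),s["finger_gap"],s["wrist_force"])
E
```

```text
13.0833 [428.78380961 218.05349987  72.07431754] [3.14144071e+00 1.95540641e-04 2.89012692e+00] 165.59207502647695 63.63137475049628 [-0.61305942 -0.5528135   1.92546981]
```

Gripped at 63.6 mm, which fits the lip. I lift and check.

carry_out(
  deltas=[
    [[0, 0, -0.3], 0, 0.6],
    [[0, 0, -0.8], 0, 0.6],
    [[0, 0, -1.6], 0, 0.6],
    [[0, 0, -2.3], 0, 0.6],
    [[0, 0, -2.5], 0, 0.6],
    [[0, 0, -2.5], 0, 0.6],
    [[0, 0, -2.5], 0, 0.6],
    [[0, 0, -2], 0, 0.6],
    [[0, 0, -1.2], 0, 0.6],
    [[0, 0, -0.6], 0, 0.6],
    [[0, 0, 0], 0, 0.6],
    [[0, 0, 0], 0, 0.6],
  ],
)

```text
clock: 14.08
eef_pos: [428.5, 217.9, 234.5]
eef_rot: [-3.141, -0.001, 2.89]
wrist_force: [-0.6, 0.0, -2.6]
finger_gap: 63.7
```

```bash
python3 - <<'E'
from h import *
s=manip.read_state(); print(s["clock"],s["eef_pos"],s["eef_rot"],np.degrees(s["eef_rot"][2]),s["finger_gap"],s["wrist_force"],s["moment"])
c=vision.calibration("wrist"); im,d=vision.camera("wrist"); np.savez("w7.npz",im=im,d=d,**c)
cv2.imwrite("pics/w7.png",im[:,:,::-1])
E
```

```text
14.0833 [428.45643972 217.92273363 234.47057796] [-3.14119689e+00 -5.54933942e-04  2.89011064e+00] 165.59114226310354 63.67338818781493 [-0.62762603  0.04131777 -2.61093461] [ 0.06070436 -0.18012648 -0.02393118]
```

View pics/w7.png

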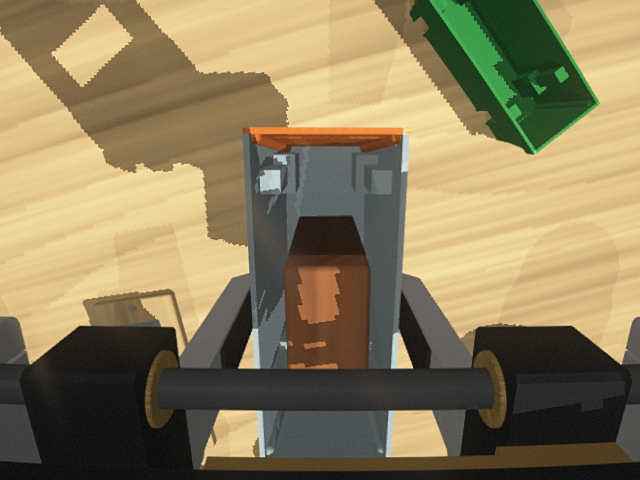

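The spare is held with the box upright in it: orange rim at (325,130), box at (327,300). I check for tilt, plus the held spare's pose in the tool frame.

```bash
cat > tilt.py <<'E'
from h import *
import sys
def tilt(fn,pos,rot):
    f=np.load(fn); c={k:f[k] for k in("mtx","distortion","eye","orientation")}; d=f["d"]; X=cloud(c,d)
    M=R.from_euler('xyz',rot).as_matrix(); T=(X-pos)@M   # tool frame
    # rim: top-most tool z ~ -2 (75 above underside; TCP 73.. ) points with |y|~31
    q=(np.abs(T[...,2]+3)<7)&(np.abs(np.abs(T[...,1])-31)<2.0)&(T[...,0]>15)&(T[...,0]<72)
    P=T[q]; 
    for sg in(1,-1):
        k=np.sign(P[:,1])==sg
        if k.sum()>20:
            a=np.polyfit(P[k,0],P[k,2],1); print("side",sg,k.sum(),"slope deg",np.degrees(a[0]),"z",np.median(P[k,2]))
    e=(T[...,0]>72)&(T[...,0]<82)&(np.abs(T[...,2]+3)<7)&(np.abs(T[...,1])<36)
    print("end x max",np.percentile(T[e][:,0],98),"y",np.percentile(T[e][:,1],[1,99]),"z med",np.median(T[e][:,2]))
    a=np.polyfit(T[e][:,1],T[e][:,2],1); print("end roll deg",np.degrees(a[0]))
if __name__=="__main__": 
    tilt("w7.npz",np.array([428.456,217.923,234.47]),[-3.1412,-.00055,2.8901])
E
python3 tilt.py
```

```text
side 1 1410 slope deg -0.2040986262983547 z -4.245176209376298
side -1 1365 slope deg 0.04962396252716562 z -4.555483033498531
end x max 76.40156392373089 y [-31.58789782  31.40964004] z med -4.567625068509677
end roll deg 0.2337585307793695
```

Level, and the TCP sits at spare x ≈ 3.5 as expected. Now I carry it over to bin_low.

carry_out(
  deltas=[
    [[-0.4, -0.6, 0], 0, 0.6],
    [[-1.0, -1.6, 0], 0, 0.6],
    [[-1.39, -2.21, 0], 0, 0.6],
    [[-1.39, -2.21, 0], 0, 0.6],
    [[-1.39, -2.21, 0], 0, 0.6],
    [[-1.39, -2.21, 0], 0, 0.6],
    [[-1.39, -2.21, 0], 0, 0.6],
    [[-1.39, -2.21, 0], 0, 0.6],
    [[-1.39, -2.21, 0], 0, 0.6],
    [[-1.39, -2.21, 0], 0, 0.6],
    [[-1.39, -2.21, 0], 0, 0.6],
    [[-1.39, -2.21, 0], 0, 0.6],
    [[-1.39, -2.21, 0], 0, 0.6],
    [[-1.39, -2.21, 0], 0, 0.6],
    [[-1.39, -2.21, 0], 0, 0.6],
    [[-1.39, -2.21, 0], 0, 0.6],
    [[-1.39, -2.21, 0], 0, 0.6],
    [[-1.39, -2.21, 0], 0, 0.6],
    [[-1.0, -1.6, 0], 0, 0.6],
    [[-0.4, -0.6, 0], 0, 0.6],
  ],
)

```text
clock: 15.8
eef_pos: [572.0, -232.0, 233.4]
eef_rot: [-3.142, -0.002, 2.888]
wrist_force: [-0.0, 1.5, -3.0]
finger_gap: 63.4
```

carry_out(
  deltas=[
    [[0, 0, 0], 3, 0.6],
    [[0, 0, 0], 6, 0.6],
    [[0, 0, 0], 7, 0.6],
    [[0, 0, 0], 7, 0.6],
    [[0, 0, 0], 7, 0.6],
    [[0, 0, 0], 7, 0.6],
    [[0, 0, 0], 7, 0.6],
    [[0, 0, 0], 7, 0.6],
    [[0, 0, 0], 7, 0.6],
    [[0, 0, 0], 7, 0.6],
    [[0, 0, 0], 7, 0.6],
    [[0, 0, 0], 7, 0.6],
    [[0, 0, 0], 7, 0.6],
    [[0, 0, 0], 7, 0.6],
    [[0, 0, 0], 7, 0.6],
    [[0, 0, 0], 7, 0.6],
    [[0, 0, 0], 7, 0.6],
    [[0, 0, 0], 7, 0.6],
    [[0, 0, 0], 7, 0.6],
    [[0, 0, 0], 7, 0.6],
  ],
)

```text
clock: 17.47
eef_pos: [571.9, -228.9, 234.3]
eef_rot: [-3.14, 0.001, 0.528]
wrist_force: [-0.4, 1.0, -2.7]
finger_gap: 63.8
```

carry_out(
  deltas=[
    [[0, 0, 0], 7, 0.6],
    [[0, 0, 0], 7, 0.6],
    [[0, 0, 0], 7, 0.6],
    [[0, 0, 0], 6, 0.6],
    [[0, 0, 0], 3.6, 0.6],
    [[0, 0, 0], 0, 0.6],
    [[0, 0, 0], 0, 0.6],
    [[0, 0, 0], 0, 0.6],
  ],
)

```text
clock: 18.13
eef_pos: [572.2, -229.1, 234.7]
eef_rot: [-3.141, 0.0, 0.002]
wrist_force: [-0.3, 0.3, -1.9]
finger_gap: 63.6
```

```bash
cat > go.py <<'E'
from h import *
import sys
s=manip.read_state(); M=R.from_euler('xyz',s["eef_rot"]).as_matrix()
print("t",s["clock"],"pos",s["eef_pos"],"yaw",np.degrees(s["eef_rot"][2]),"rot",s["eef_rot"],"F",s["wrist_force"],"gap",s["finger_gap"])
tgt=np.array([float(a) for a in sys.argv[1:3]]+[s["eef_pos"][2]]); print("tool delta mm",M.T@(tgt-s["eef_pos"]))
E
python3 go.py 572.5 -229.6
```

```text
t 18.1333 pos [ 572.17846304 -229.14724765  234.66100805] yaw 0.14060081272284772 rot [-3.14131920e+00  4.56427161e-04  2.45394711e-03] F [-0.34788237  0.34251334 -1.86837957] gap 63.6167193583863
tool delta mm [ 3.20424931e-01  4.53539966e-01 -2.70271050e-04]
```

carry_out(
  deltas=[
    [[0.03, 0.05, 1], 0.3, 0.6],
    [[0, 0, 1.5], 0, 0.6],
    [[0, 0, 1.5], 0, 0.6],
    [[0, 0, 1.2], 0, 0.6],
    [[0, 0, 0.6], 0, 0.6],
    [[0, 0, 0.2], 0, 0.6],
    [[0, 0, 0], 0, 0.6],
    [[0, 0, 0], 0, 0.6],
    [[0, 0, 0], 0, 0.6],
  ],
)

```text
clock: 18.88
eef_pos: [572.9, -230.0, 175.8]
eef_rot: [3.141, -0.001, -0.005]
wrist_force: [-0.2, -0.3, -3.5]
finger_gap: 63.4
```

```bash
python3 go.py 572.5 -229.6; python3 - <<'E'
from h import *
for n in ("wrist","side","top"):
    c=vision.calibration(n);im,d=vision.camera(n); np.savez(n+"8.npz",im=im,d=d,**c)
    if n=="side": im=cv2.resize(im[80:240,230:430],(750,600),interpolation=cv2.INTER_CUBIC)
    if n=="top": im=cv2.resize(im[140:300,350:550],(750,600),interpolation=cv2.INTER_CUBIC)
    cv2.imwrite(f"pics/{n}8.png",im[:,:,::-1])
E
```

```text
t 18.8833 pos [ 572.8986861  -230.01860643  175.78011893] yaw -0.3052985624125624 rot [ 3.14101854e+00 -1.22191430e-03 -5.32846512e-03] F [-0.21610676 -0.33217753 -3.45228616] gap 63.39751539136311
tool delta mm [-0.40091066 -0.41647576 -0.00072898]
```

View pics/wrist8.png

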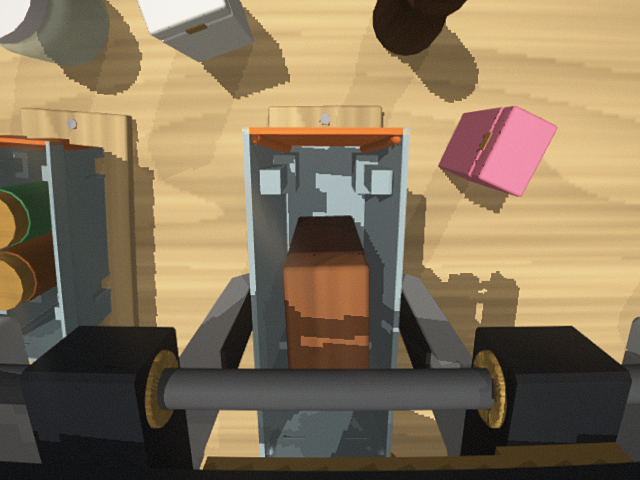

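View pics/side8.png

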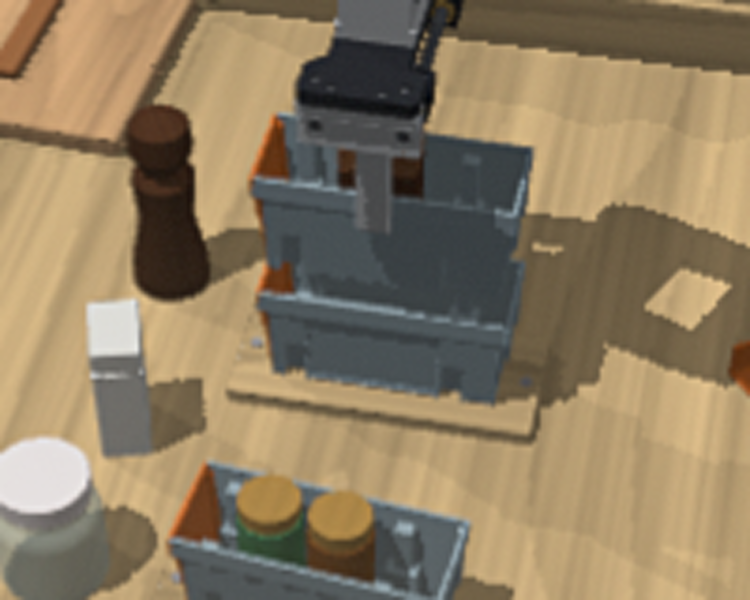

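View pics/top8.png

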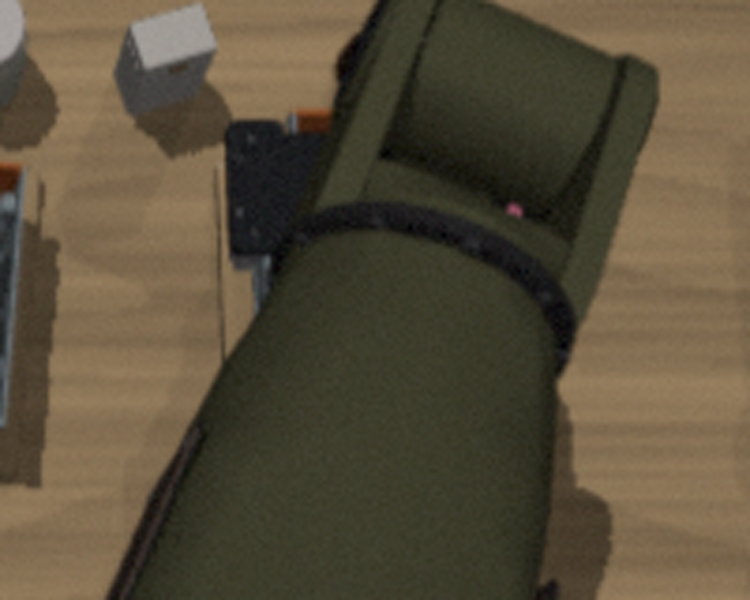

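Side and wrist views: the spare hovers aligned above bin_low with both orange ends at +x. The plywood end shows at (270–382, 108–126), so I use it to check y.

```bash
python3 - <<'E'
from h import *
f=np.load("wrist8.npz"); c={k:f[k] for k in("mtx","distortion","eye","orientation")}; im=f["im"].astype(float); d=f["d"]; X=cloud(c,d)
b=(np.abs(X[...,2]-12)<5)&(np.abs(X[...,1]+230)<60)&(X[...,0]>620)&(X[...,0]<690)
for r in range(108,126,3):
    u=np.nonzero(b[r,240:420])[0]+240
    if len(u)==0: print(r,"none"); continue
    a,e=u.min(),u.max(); A=ray(c,a-.5,r,12);B=ray(c,e+.5,r,12); print(r,a,e,A[:2].round(1),B[:2].round(1),"ymid",round((A[1]+B[1])/2,2),"w",round(A[1]-B[1],1))
# gradient version on red-blue
g=im.sum(2)
for r in (112,116,121):
    print(g[r,262:278].astype(int), g[r,376:392].astype(int))
# far end row
col=g[100:118,300]; print(col.astype(int))
E
```

```text
108 268 381 [ 667.  -185.1] [ 666.6 -275.1] ymid -230.15 w 90.0
111 268 381 [ 664.8 -185.1] [ 664.3 -275.2] ymid -230.13 w 90.1
114 268 381 [ 662.5 -185. ] [ 662.  -275.3] ymid -230.12 w 90.3
117 268 380 [ 660.2 -184.9] [ 659.7 -274.5] ymid -229.71 w 89.6
120 269 380 [ 657.9 -185.6] [ 657.4 -274.6] ymid -230.1 w 89.0
123 269 380 [ 655.6 -185.5] [ 655.1 -274.7] ymid -230.09 w 89.1
[535 545 542 539 535 545 474 524 586 594 578 587 585 585 579 582] [515 501 509 501 443 331 281 312 451 517 522 521 524 511 518 531]
[546 548 542 555 553 518 401 512 584 582 588 590 585 576 591 576] [511 502 498 495 445 323 264 437 528 514 505 505 510 505 506 526]
[550 546 563 548 534 514 398 497 573 583 586 580 580 584 581 573] [515 499 504 498 440 332 253 448 513 516 506 517 531 548 543 545]
[541 543 547 564 562 562 436 480 526 510 497 507 509 530 539 542 551 550]
```

carry_out(
  deltas=[
    [[-0.03, -0.01, 0.6], 0, 0.6],
    [[0, 0, 0.6], 0, 0.6],
    [[0, 0, 0.5], 0, 0.6],
    [[0, 0, 0.2], 0, 0.6],
    [[0, 0, 0], 0, 0.6],
    [[0, 0, 0], 0, 0.6],
    [[0, 0, 0], 0, 0.6],
  ],
)

```text
clock: 19.62
eef_pos: [572.4, -229.8, 156.2]
eef_rot: [3.141, -0.0, -0.005]
wrist_force: [-0.2, -1.0, -3.3]
finger_gap: 63.7
```

```bash
python3 go.py 572.5 -229.8
```

```text
t 19.6167 pos [ 572.4312445  -229.82192244  156.15630527] yaw -0.30955185948319913 rot [ 3.14145248e+00 -3.54076667e-04 -5.40269915e-03] F [-0.23796032 -0.99911079 -3.33212432] gap 63.72491019922639
tool delta mm [ 6.86360522e-02 -2.22935822e-02  2.11773796e-05]
```

carry_out(
  deltas=[
    [[0, 0, 0.2], 0, 0.6],
    [[0, 0, 0.2], 0, 0.6],
    [[0, 0, 0.2], 0, 0.6],
    [[0, 0, 0.2], 0, 0.6],
    [[0, 0, 0], 0, 0.6],
    [[0, 0, 0], 0, 0.6],
  ],
)

```text
clock: 20.12
eef_pos: [572.3, -229.7, 147.8]
eef_rot: [-3.141, 0.0, -0.005]
wrist_force: [0.7, 0.7, -2.7]
finger_gap: 63.9
```

carry_out(
  deltas=[
    [[0, 0, 0.2], 0, 0.6],
    [[0, 0, 0.2], 0, 0.6],
    [[0, 0, 0], 0, 0.6],
    [[0, 0, 0], 0, 0.6],
  ],
)

```text
clock: 20.45
eef_pos: [572.2, -229.8, 143.8]
eef_rot: [-3.141, 0.0, -0.005]
wrist_force: [-0.1, 0.4, -2.4]
finger_gap: 63.5
```

The underside is now below the rib tops (about 72 mm over bin_low's origin) with no contact force, so the grooves are engaged. Down to where the drag begins.

carry_out(
  deltas=[
    [[0, 0, 0.2], 0, 0.6],
    [[0, 0, 0.2], 0, 0.6],
    [[0, 0, 0.2], 0, 0.6],
    [[0, 0, 0.2], 0, 0.6],
    [[0, 0, 0], 0, 0.6],
    [[0, 0, 0], 0, 0.6],
  ],
)

```text
clock: 20.95
eef_pos: [572.2, -229.9, 135.8]
eef_rot: [3.142, 0.0, -0.005]
wrist_force: [-0.1, -1.8, -3.2]
finger_gap: 63.7
```

carry_out(
  deltas=[
    [[0, 0, 0.15], 0, 0.6],
    [[0, 0, 0.15], 0, 0.6],
    [[0, 0, 0.1], 0, 0.6],
    [[0, 0, 0], 0, 0.6],
    [[0, 0, 0], 0, 0.6],
  ],
  grip_force=45,
)

```text
clock: 21.37
eef_pos: [572.3, -229.9, 131.9]
eef_rot: [3.141, 0.0, -0.005]
wrist_force: [-0.2, -3.3, -3.4]
finger_gap: 63.5
```

```bash
python3 go.py 572.5 -229.8
```

```text
t 21.3667 pos [ 572.25675647 -229.89646298  131.86880098] yaw -0.3058335137218614 rot [ 3.14136576e+00  8.01613878e-05 -5.33780178e-03] F [-0.23954616 -3.25935471 -3.4142932 ] gap 63.49703606442689
tool delta mm [ 2.42725167e-01 -9.77599805e-02 -4.16378293e-05]
```

carry_out(
  deltas=[
    [[0, 0.03, 0.1], 0, 0.6],
    [[0, 0, 0.1], 0, 0.6],
    [[0, 0, 0.1], 0, 0.6],
    [[0, 0, 0], 0, 0.6],
    [[0, 0, 0], 0, 0.6],
  ],
)

```text
clock: 21.78
eef_pos: [572.4, -230.0, 128.9]
eef_rot: [-3.142, -0.0, -0.005]
wrist_force: [0.2, -1.4, -1.1]
finger_gap: 63.8
```

carry_out(
  deltas=[
    [[0, 0.01, 0.1], 0, 0.6],
    [[0, 0, 0.1], 0, 0.6],
    [[0, 0, 0.1], 0, 0.6],
    [[0, 0, 0], 0, 0.6],
    [[0, 0, 0], 0, 0.6],
  ],
)

```text
clock: 22.2
eef_pos: [572.4, -230.1, 125.9]
eef_rot: [-3.142, -0.0, -0.005]
wrist_force: [1.8, -0.5, -0.3]
finger_gap: 63.5
```

carry_out(
  deltas=[
    [[0, 0.01, 0.1], 0, 0.6],
    [[0, 0, 0.1], 0, 0.6],
    [[0, 0, 0.05], 0, 0.6],
    [[0, 0, 0], 0, 0.6],
    [[0, 0, 0], 0, 0.6],
  ],
)

```text
clock: 22.62
eef_pos: [572.4, -230.2, 123.5]
eef_rot: [-3.142, -0.0, -0.005]
wrist_force: [1.2, 0.4, 2.3]
finger_gap: 63.7
```

carry_out(
  deltas=[
    [[0, 0, 0.1], 0, 0.6],
    [[0, 0, 0], 0, 0.6],
    [[0, 0, 0], 0, 0.6],
  ],
)

```text
clock: 22.87
eef_pos: [572.4, -230.2, 122.4]
eef_rot: [-3.142, -0.0, -0.005]
wrist_force: [1.2, 0.1, 2.1]
finger_gap: 63.5
```

carry_out(
  deltas=[
    [[0, 0, 0.05], 0, 0.6],
    [[0, 0, 0.05], 0, 0.6],
    [[0, 0, 0], 0, 0.6],
  ],
)

```text
clock: 23.12
eef_pos: [572.3, -230.3, 121.5]
eef_rot: [3.142, -0.0, -0.005]
wrist_force: [0.7, 0.6, 3.4]
finger_gap: 63.6
```

carry_out(
  deltas=[
    [[0, 0, 0.05], 0, 0.6],
    [[0, 0, 0.05], 0, 0.6],
    [[0, 0, 0], 0, 0.6],
  ],
)

```text
clock: 23.37
eef_pos: [572.4, -230.3, 120.5]
eef_rot: [3.142, -0.0, -0.005]
wrist_force: [0.8, 0.6, 3.2]
finger_gap: 63.7
```

carry_out(
  deltas=[
    [[0, 0, 0.03], 0, 0.6],
    [[0, 0, 0.02], 0, 0.6],
    [[0, 0, 0], 0, 0.6],
  ],
)

```text
clock: 23.62
eef_pos: [572.4, -230.3, 120.2]
eef_rot: [3.141, -0.0, -0.005]
wrist_force: [0.7, 1.1, 5.9]
finger_gap: 64.0
```

```bash
python3 go.py 572.5 -229.8
```

```text
t 23.6167 pos [ 572.43307284 -230.29733772  120.19744941] yaw -0.30632356791856774 rot [ 3.14142458e+00 -4.36654158e-04 -5.34635484e-03] F [0.73083052 1.08468209 5.87911893] gap 64.00278528813206
tool delta mm [ 6.42672708e-02 -4.97688421e-01 -5.55836354e-05]
```

carry_out(
  deltas=[
    [[0, 0, 0.03], 0, 0.6],
    [[0, 0, 0], 0, 0.6],
    [[0, 0, 0], 0, 0.6],
  ],
)

```text
clock: 23.87
eef_pos: [572.5, -230.3, 120.1]
eef_rot: [3.141, -0.001, -0.005]
wrist_force: [0.5, 2.4, 7.6]
finger_gap: 63.8
```

carry_out(
  deltas=[
    [[0, 0, 0.03], 0, 0.6],
    [[0, 0, 0], 0, 0.6],
    [[0, 0, 0], 0, 0.6],
  ],
)

```text
clock: 24.12
eef_pos: [572.5, -230.3, 120.1]
eef_rot: [3.141, -0.001, -0.005]
wrist_force: [-0.8, 2.4, 10.1]
finger_gap: 63.5
```

It stopped at z = 120.1, the predicted home height of 120, and force rises with each command. I press a little more, then hold.

carry_out(
  deltas=[
    [[0, 0, 0.03], 0, 0.6],
    [[0, 0, 0.03], 0, 0.6],
    [[0, 0, 0], 0, 0.6],
    [[0, 0, 0], 0, 0.6],
  ],
)

```text
clock: 24.45
eef_pos: [572.5, -230.3, 120.0]
eef_rot: [3.141, -0.001, -0.005]
wrist_force: [-2.6, 4.2, 15.3]
finger_gap: 63.3
```

carry_out(
  deltas=[
    [[0, 0, 0], 0, 0.6],
    [[0, 0, 0], 0, 0.6],
    [[0, 0, 0], 0, 0.6],
    [[0, 0, 0], 0, 0.6],
    [[0, 0, 0], 0, 0.6],
    [[0, 0, 0], 0, 0.6],
    [[0, 0, 0], 0, 0.6],
    [[0, 0, 0], 0, 0.6],
    [[0, 0, 0], 0, 0.6],
    [[0, 0, 0], 0, 0.6],
    [[0, 0, 0], 0, 0.6],
    [[0, 0, 0], 0, 0.6],
  ],
)

```text
clock: 25.45
eef_pos: [572.5, -230.3, 120.0]
eef_rot: [3.141, -0.001, -0.005]
wrist_force: [-3.5, 3.5, 13.9]
finger_gap: 63.7
```

```bash
python3 go.py 572.5 -230; python3 - <<'E'
from h import *
for n in ("wrist","side"):
    c=vision.calibration(n);im,d=vision.camera(n); np.savez(n+"9.npz",im=im,d=d,**c)
    if n=="side": im=cv2.resize(im[80:240,230:430],(750,600),interpolation=cv2.INTER_CUBIC)
    cv2.imwrite(f"pics/{n}9.png",im[:,:,::-1])
from tilt import tilt
s=manip.read_state(); tilt("wrist9.npz",s["eef_pos"],s["eef_rot"]); print(s["moment"])
E
```

```text
t 25.45 pos [ 572.52639543 -230.29472482  120.0028826 ] yaw -0.30480675706529625 rot [ 3.14116974e+00 -1.00137098e-03 -5.31988149e-03] F [-3.47650024  3.53869196 13.89939215] gap 63.668057949472775
tool delta mm [-2.79629366e-02 -2.94580195e-01 -1.52583647e-04]
side 1 1459 slope deg -0.35285969782309384 z -4.108614249716433
side -1 1323 slope deg 0.616876665091153 z -4.483182848337031
end x max 75.95134436220047 y [-31.52507384  31.45979641] z med -4.525798882588708
end roll deg 0.24398826115907177
[0.40275894 0.53112326 0.50897396]
```

View pics/side9.png

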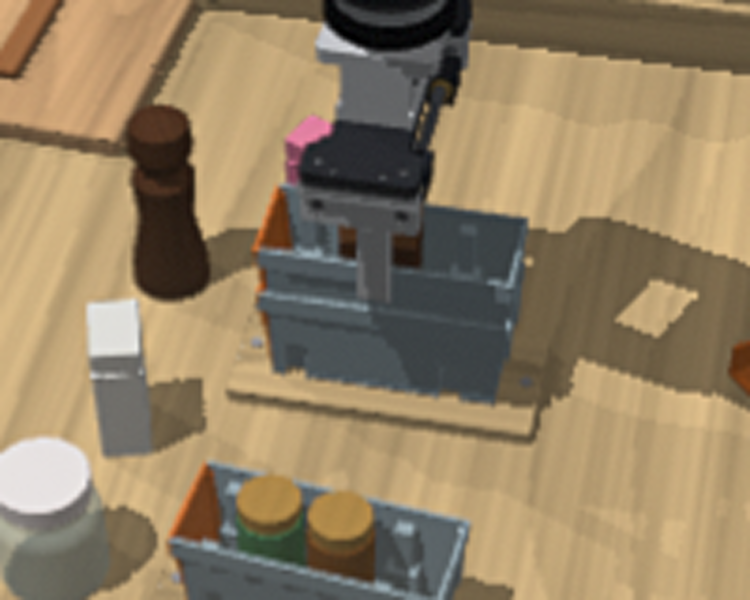

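The spare is nested, orange over orange, lip just above the lower rim. It was held about 1 s with roughly 11–12 N on the stops. I relax the press, open and rise straight up.

carry_out(
  deltas=[
    [[0, 0, -0.05], 0, 0.6],
    [[0, 0, -0.05], 0, 0.6],
    [[0, 0, 0], 0, 0.75],
    [[0, 0, 0], 0, 0.9],
    [[0, 0, 0], 0, 0.95],
    [[0, 0, 0], 0, 0.95],
    [[0, 0, 0], 0, 0.95],
    [[0, 0, 0], 0, 0.95],
  ],
)

```text
clock: 26.22
eef_pos: [572.2, -230.3, 119.6]
eef_rot: [-3.141, 0.0, -0.006]
wrist_force: [0.1, -1.0, -0.9]
finger_gap: 89.3
```

carry_out(
  deltas=[
    [[0, 0, -0.5], 0, 0.95],
    [[0, 0, -1.2], 0, 0.95],
    [[0, 0, -2], 0, 0.95],
    [[0, 0, -2.5], 0, 0.95],
    [[0, 0, -2.5], 0, 0.95],
    [[0, 0, -2], 0, 0.95],
    [[-2, 0, -1], 0, 0.95],
    [[-2.5, 0, 0], 0, 0.95],
    [[-2.5, 0, 0], 0, 0.95],
    [[-1, 0, 0], 0, 0.95],
    [[0, 0, 0], 0, 0.95],
    [[0, 0, 0], 0, 0.95],
  ],
)

```text
clock: 27.22
eef_pos: [492.6, -230.0, 238.1]
eef_rot: [3.141, -0.002, -0.006]
wrist_force: [0.4, -0.7, -0.4]
finger_gap: 89.0
```

```bash
python3 go.py 572.5 -230; python3 - <<'E'
from h import *
for n in ("wrist","side"):
    c=vision.calibration(n);im,d=vision.camera(n); X=cloud(c,d)
    try:
        q,p,r=rim(im,d,c,X,123,(569,-230)); print(n,"rimz",np.median(X[q][:,2]),longfit(p,r))
        P=X[q]; A=np.c_[P[:,0]-569,P[:,1]+230,np.ones(len(P))]; print("plane",np.linalg.lstsq(A,P[:,2],rcond=None)[0])
        b=(np.abs(X[...,2]-143)<7)&(np.linalg.norm(X[...,:2]-[576,-230],axis=-1)<50)
        v,u=np.nonzero(b); p=np.array([ray(c,x,y,143)[:2] for x,y in zip(u,v)]).astype(np.float32)
        print("box",np.median(X[b][:,2]),cv2.minAreaRect(p))
    except Exception as e: print(n,e)
    if n=="side": im=cv2.resize(im[80:240,230:430],(750,600),interpolation=cv2.INTER_CUBIC)
    cv2.imwrite(f"pics/{n}10.png",im[:,:,::-1])
E
```

```text
t 27.2167 pos [ 492.55660662 -230.0226188   238.06348173] yaw -0.335493614255635 rot [ 3.14079445e+00 -1.57780636e-03 -5.85546819e-03] F [ 0.39686329 -0.66334788 -0.41073902] gap 89.01121503403083
tool delta mm [79.94179094 -0.49082225  0.12574104]
wrist rimz 124.28082358402875 (array([ 569.01370943, -230.21598214]), np.float64(0.0426561615847284), np.float64(160.45538090608176), np.float64(63.965624453267694), array([-0.04246694,  0.04246695]))
plane [4.52099059e-04 7.95734636e-04 1.23467970e+02]
box 144.7296103954878 ((575.8617553710938, -230.95370483398438), (47.49545669555664, 32.1871223449707), 1.6008257865905762)
side rimz 120.83214790322745 (array([ 569.59876436, -224.09855413]), np.float64(179.96015312361925), np.float64(157.67518871011922), np.float64(65.25502459428179), array([-0.24945348,  0.2494553 ]))
plane [-9.50242324e-04  4.53123874e-03  1.21093788e+02]
box 140.79781824624223 ((575.8032836914062, -222.22607421875), (48.23391342163086, 39.253150939941406), 2.5612635612487793)
```

View pics/wrist10.png

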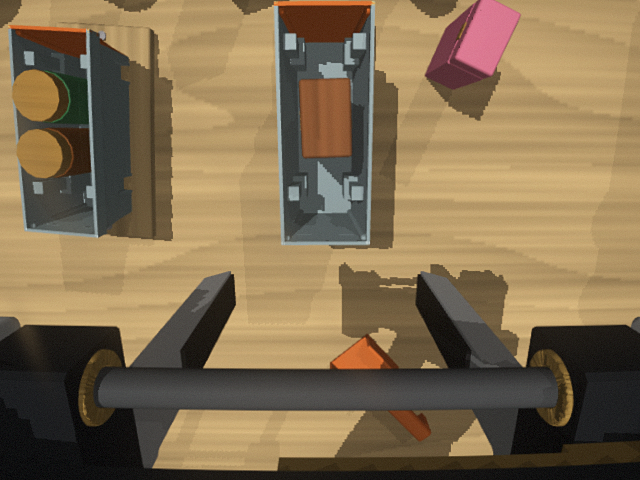

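View pics/side10.png

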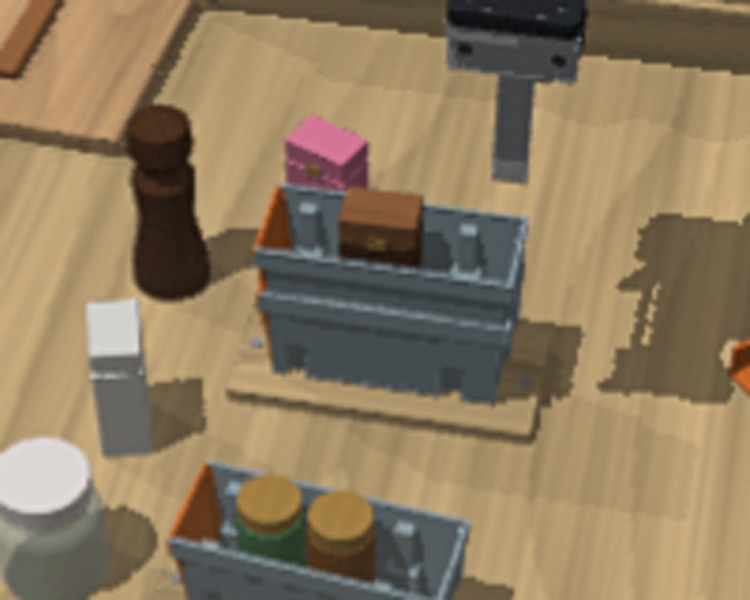

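The nested rim reads 123.0 mm once the wrist camera's usual +1.3 mm is taken off, and it is level. The box top reads about 143 mm. Handing in.

```bash
python3 -c "
from cell import manip, vision, workorder
print(workorder.sign_off())"
```

```text
the job is handed in; nothing more can be done
None
```

The spice box now stands upright in the spare bin, and the spare is nested in the screwed-down bin the box came from, with the orange ends together. I handed the job in at about 27 s of the 70 s allowed.

**What I did:** I took the box out, set it in the spare, then gripped the spare by its lip and turned it half round. I pressed it down in small steps through the drag. It stopped at the predicted height, and I held it there for about 1 s at 14–15 N wrist force. That is an estimated 11–12 N on the stops beyond the drag. I then eased off, opened the fingers and rose clear.

**Last checks:**
- **Spare rim:** 123.0 mm after taking off the wrist camera's steady +1.3 mm offset; the target is 123. It is level to under 0.1°.
- **Position:** the nested spare is centred at (569.0, −230.2) mm. I had measured bin_low at (569.0, −229.6 to −230).
- **Box:** its top is at about 143 mm, upright, about 7 mm along the spare from its centre.
- **Surroundings:** in the last wrist and side pictures the jar bin and the neighbouring items look undisturbed. I took no new top view, so the green bin and the crock were not re-checked.

**Disagreements:** the side camera reads rim heights about 2.4 mm low, and its y for bin_low is about 5 mm off, before and after alike. I relied on the wrist camera, which the top camera bears out to within about 1 mm. While pressing home, side forces of about 3–4 N appeared; they were gone after release.

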